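# Lock the can rack's bar with its hinge pin

### The job

Swing the open steel bar shut across the front of the can rack until it meets its stop. Then take the pin with the red handle out of the wooden stand and put it down through the eye of the bar and the knuckle block under it, until its collar sits flat on the bar, and let go of it.

Things in the scene. Friction and masses are not known exactly. Their poses are not given: they have to be found in the camera images.
- red_pin_grip (a point): Centre of the red upright handle (20 mm across, 40 high) of a loose 0.1 kg steel pin; z up its axis. 20 to 26 mm below: collar, 36 mm across; then a 12 mm shank, foot 76 mm below this point. Starts upright in an 18 mm hole of a plywood stand, 60 x 170 x 55 mm high, this point 81 mm over the bench. A blue-handled pin too short for the job is 100 mm away in the other hole; they may be swapped.
- knuckle_hole (a point): Centre of the mouth of the 24 mm upright hole in the fixed dark steel knuckle block (50 x 50 x 45 mm high) at the rack's front right; 45 mm over the bench. z up, x to the rack's back, y along the shut bar to its hinge axis, 200 mm away. Shut, the bar fills 2 to 20 mm above this point, its 24 mm eye over the hole. With the pin home, the red handle's centre is 46 mm above it.
- gate_post (a point): Centre of the yellow upright post (18 mm across, 45 mm high) on the steel bar, for pushing or pulling the bar. 110 mm from the bar's hinge axis, 90 mm from the centre of its eye, 87.5 mm over the bench. The bar is 24 mm wide (eye plate 50 x 50 mm), its upper side 65 mm over the bench. Two spray cans lie in the rack behind it, 64 mm high.
- gate (a joint): Angle of the bar on its upright hinge, rad: 0 is shut against a hard stop, growing as the eye end swings out to the front (rack -x, towards the robot). From the hinge the bar points along (-sin, -cos) of the angle in the rack's x and y (axes of knuckle_hole). Starts at 0.35 to 0.75. Friction (about 2 N at the post) keeps it where it is left.
Things that resemble listed ones, but are neither listed nor needed, are in the scene too. Leave any green or turquoise look-alike of the part that bears red_pin_grip alone.

How it is judged (in metres and radians):
On the way:
1. the bar is swung shut to within 0.06 rad of its stop (value of joint gate below 0.06 rad), for 0.2 s.
At the end, for the whole second after the job is handed in: The bar is shut (within 0.08 rad of its stop) and the red pin stands upright (within 10 degrees) through the bar's eye and the knuckle block: its handle's centre within 15 mm sideways of the hole's axis and 36 to 54 mm above the block's top, that is, with its collar down on the bar (value of joint gate below 0.08 rad and horizontal distance between red_pin_grip and knuckle_hole below 0.015 m and z of red_pin_grip in the frame of knuckle_hole between 0.036 and 0.054 m and angle between red_pin_grip's own z axis and vertical below 0.18 rad); the robot touches nothing.
It also fails if it takes over 58 s, if anything falls off the work surface, if the arm or the gripper's body presses on something with over 40 N, if the wrist force passes 120 N, or if a joint passes its speed limit or range.

### The arm

A 6-joint arm with a two-finger parallel gripper is mounted at the origin on the work surface. World frame = base frame: x ahead of the robot, y to its left, z up, the work surface at z = 0. Lengths are in m, angles in degrees, forces in N, time in s.
With the tool pointing down it reaches from about 0.35 to 0.775 m from the base axis. Payload 7.3 kg.
Tool frame: the origin (TCP) lies midway between the tips of the shut fingers; the grasp point (between the pads) lies 19 mm behind it (tcp_to_grasp is the distance from the TCP to the grasp point, in m); z points along the fingers, x is the direction in which the jaws open and shut, and the axes are right-handed (so a half turn about z gives the same grasp; the last joint's range is limited). The gripper opens to 92 mm and grips with 3 to 60 N. Pads are 19 mm wide; open, the fingers measure 130 mm over their backs; the gripper's body (75 mm by 190 mm) begins 47 mm behind the grasp point.
Start: joints at [-71.505, 19.595, 87.324, -0, 73.075, -8.365], TCP at [0.237, -0.468, 0.227] pointing down, gripper open.
Joint ranges: [-145.02, 145.02], [-44.19, 115.74], [2.07, 154.8], [-57.11, 237.11], [16.16, 152.29], [-177.93, 177.93]. Speed limits (degrees/s): [147.25, 147.25, 180, 180, 180, 180].

### API

Orientations are given as a 3x3 rotation matrix whose columns are the frame's x, y, z axes.
In Python, from plant import * gives the robot as it stands.
- The arm moves only by the tool step_arm, never from a script. Its argument "motion" is a list of rows, each an object with "twist": the turn, a rotation vector about the tool's x, y, z in units of 6 degrees (1.0 is 6 degrees), a list of three; "delta_pos": the shift along the tool's x, y, z in units of 50 mm (1.0 is 50 mm), a list of three; "jaw": the opening, from 0 (shut) to 1 (fully open). In form: [{"twist": [wx, wy, wz], "delta_pos": [x, y, z], "jaw": jaw}, ...]. A call has 1 to 12 rows; each row shifts and turns the pose as measured when the row begins, along the tool's axes as they then stand; what a row does not reach is not made up. A row lasts 1/8 s, in which the tool goes at most 62.5 mm and 10.7 degrees, less where a joint would pass 70% of its speed; a pose out of reach is approached as far as the arm can. A call is refused whole if a number of a shift passes 1 or a number of a turn 1, either way. A call with a gripper value outside its range is refused whole. The fingers move at their own pace and stop on an object; the grip force is fixed at half the most. Time passes only in rows, so rows that do not move let the fingers close. It gives the time, the measured TCP pose, the force and the opening at its end, in the units of the state.
- observe(): the state, without advancing time (a new reading comes with each control period).
- read_camera(name): name is "scene" or "side" or "wrist"; returns (picture, depth): 480x640x3 uint8, red, green, blue; 480x640 float32, m along the optical axis (not along the pixel's ray), 0 where there is no reading.
- calibration(name): a dict with "fx", "fy", "cx", "cy" (pixels), "position" and "orientation" of the camera in the world. Camera axes: x right, y up, looking along -z (the intrinsics and any distortion apply to the point x, -y, -z); pixel columns grow to the right and rows downward; lengths in m; the calibration is good to about 2 mm. A picture is of the moment at which its call begins: read the wrist's pose just before it. calibration takes no time and is no camera call; for the wrist camera it gives the pose at the moment of the call.
- finish_job(): hands the job in, once; it reports no verdict.
The state is a dict: "clock": time; "q": joint angles; "dq": joint speeds; "tau": joint torques, N m; "ee_pos": TCP position; "tool_rot": TCP orientation; "wrist_force": force on the tool from outside, world axes, zero at the start; "ft_torque": the same for the moment, N m; "opening": opening from 0.0 (shut) to 1.0 (fully open).
Only numpy, scipy, OpenCV 4.12 (cv2) and the standard library are available. Lean on these libraries where they do the work, as an engineer would, in place of code of your own. Each camera call takes 0.05 s, during which the arm holds its last target.

## Working session

There is one attempt and no reset: what is moved stays moved. The work goes in short steps, Python scripts to look and compute and a tool call to move; the robot and the scene stay as the last step left them, time stands still between calls to the robot, and variables do not carry over. Pictures are saved under pics/ and viewed, and the job is handed in when it is done.

Besides the shell and the picture viewer there is one more tool, called after "Request:" by a JSON object that holds its "op" and its "data". step_arm: Moves the arm, as the interface text tells. Its arguments: {"type":"object","properties":{"motion":{"type":"array","items":{"type":"object","properties":{"twist":{"type":"array","items":{"type":"number"}},"delta_pos":{"type":"array","items":{"type":"number"}},"jaw":{"type":"number"}}}}},"required":["motion"]}

```bash
mkdir -p pics; ls; python3 - <<'E'
from plant import *
import cv2,numpy as np
s=observe();print(s)
for n in("scene","side"):
    p,d=read_camera(n);cv2.imwrite(f"pics/{n}0.png",p[:,:,::-1]);np.savez(f"{n}0.npz",p=p,d=d);print(calibration(n))
E
```

```text
pics
{'clock': 0.0, 'q': array([-7.15049081e+01,  1.96352585e+01,  8.73759473e+01,  1.24159294e-03,
        7.30765546e+01, -8.36320504e+00]), 'dq': array([-0.04253865, -0.03752866, -0.00680552,  0.00304851, -0.02338875,
        0.03746297]), 'tau': array([ 1.82439664e-03, -4.31234944e+01, -2.44215310e+01,  7.18552410e-02,
        5.58847818e-02, -1.23824066e-04]), 'ee_pos': array([ 0.23709902, -0.46795554,  0.22606347]), 'tool_rot': array([[ 4.51779495e-01, -8.92129514e-01, -4.66232235e-04],
       [-8.92128354e-01, -4.51779670e-01,  1.45917092e-03],
       [-1.51240369e-03, -2.43284506e-04, -9.99998827e-01]]), 'wrist_force': array([-0.57680645,  0.65570487,  0.01105922]), 'ft_torque': array([ 0.00840329,  0.02864033, -0.00181521]), 'opening': 0.9999288713423388}
{'fx': 536.6421203580056, 'fy': 536.6421203580056, 'cx': 314.1621493835062, 'cy': 237.91300285443307, 'position': array([ 1.16471452, -0.00920774,  0.78245651]), 'orientation': array([[ 0.03220874, -0.75479595,  0.65516842],
       [ 0.99932869,  0.03576935, -0.00791942],
       [-0.0174574 ,  0.65498368,  0.75544134]])}
{'fx': 494.50068987898936, 'fy': 494.50068987898936, 'cx': 322.39923919459847, 'cy': 245.37317179493644, 'position': array([0.24490528, 0.59789802, 0.51782346]), 'orientation': array([[-0.8839712 ,  0.26211557, -0.38715675],
       [-0.46739746, -0.47488053,  0.74567292],
       [ 0.01159928,  0.84010946,  0.54229286]])}
```

View pics/scene0.png

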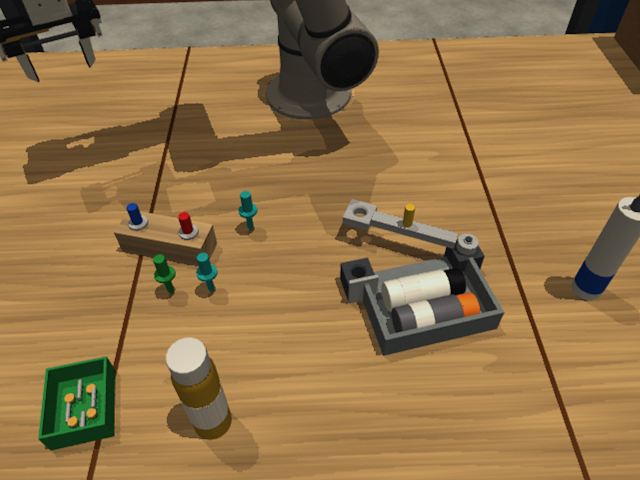

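View pics/side0.png

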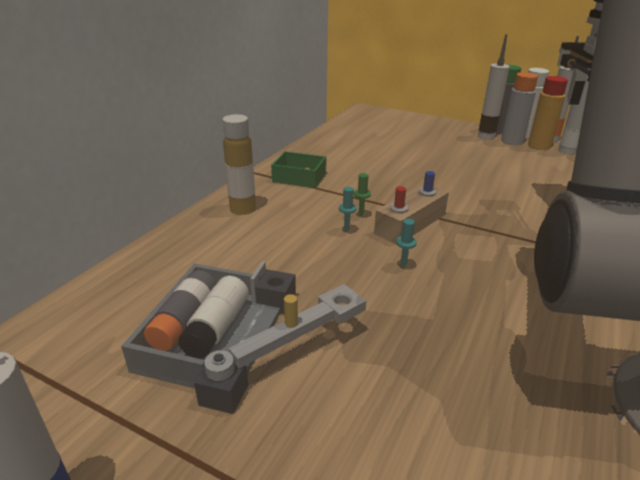

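Scene picture: the red pin is at (185,222), blue at (135,214), with teal and green look-alikes at (247,205), (206,268) and (163,270). The eye is at (360,210), post at (409,214), hinge at (468,243) and knuckle block at (357,275). The only red handle in the plywood stand is the one at (185,222), so that is the target. I'll confirm it in a crop and measure.

```bash
cat > h.py <<'E'
import numpy as np,cv2
from plant import *
def deproj(n,p,d,c=None):
    c=c or calibration(n)
    v,u=np.mgrid[0:480,0:640]
    P=np.stack([(u-c['cx'])/c['fx']*d,-(v-c['cy'])/c['fy']*d,-d],-1)
    W=P@np.array(c['orientation']).T+c['position']
    W[d==0]=np.nan
    return W
E
python3 - <<'E'
from h import *
for n in("scene","side"):
    z=np.load(n+"0.npz");p,d=z['p'],z['d'];W=deproj(n,p,d)
    np.save(n+"W.npy",W)
    hsv=cv2.cvtColor(p,cv2.COLOR_RGB2HSV)
    for nm,lo,hi,zr in [("red",(0,180,60),(6,255,255),(.05,.12)),("blue",(105,150,50),(130,255,255),(.05,.12)),("yellow",(17,150,80),(28,255,255),(.066,.12)),("green",(50,120,40),(75,255,255),(.05,.12)),("teal",(80,120,50),(100,255,255),(.03,.12))]:
        m=cv2.inRange(hsv,lo,hi).astype(bool)&(W[...,2]>zr[0])&(W[...,2]<zr[1])
        k,l,st,ce=cv2.connectedComponentsWithStats(m.astype(np.uint8))
        for i in range(1,k):
            if st[i,4]>25:
                q=W[l==i];print(n,nm,ce[i].round(),st[i,4],"mean",q.mean(0).round(4),"min",q.min(0).round(3),"max",q.max(0).round(3))
p=cv2.imread("pics/scene0.png")
a=cv2.resize(p[170:310,100:280],None,fx=4,fy=4)[:560,:720]
b=cv2.resize(p[180:360,320:520],None,fx=3.3,fy=3.3)
cv2.imwrite("pics/cA.png",a);cv2.imwrite("pics/cB.png",b)
E
```

```text
scene red [185. 222.] 208 mean [ 0.5145 -0.2287  0.0871] min [ 0.5   -0.239  0.06 ] max [ 0.521 -0.22   0.103]
scene blue [134. 214.] 202 mean [ 0.4879 -0.3242  0.0862] min [ 0.476 -0.335  0.061] max [ 0.493 -0.316  0.103]
scene blue [596. 277.] 201 mean [0.6463 0.4625 0.0594] min [0.624 0.448 0.05 ] max [0.655 0.485 0.07 ]
scene yellow [409. 214.] 197 mean [0.5211 0.1663 0.0945] min [0.507 0.158 0.066] max [0.527 0.175 0.112]
scene yellow [209. 400.] 69 mean [ 0.8606 -0.1482  0.1157] min [ 0.849 -0.161  0.11 ] max [ 0.867 -0.138  0.12 ]
scene green [163. 269.] 410 mean [ 0.6062 -0.258   0.0715] min [ 0.584 -0.276  0.051] max [ 0.619 -0.242  0.098]
scene teal [247. 206.] 327 mean [ 0.4619 -0.1243  0.0691] min [ 0.445 -0.141  0.031] max [ 0.474 -0.109  0.098]
scene teal [205. 268.] 411 mean [ 0.606  -0.1868  0.0705] min [ 0.586 -0.205  0.03 ] max [ 0.619 -0.171  0.099]
side yellow [463.  17.] 2704 mean [ 0.9923 -2.4949  0.0931] min [ 0.306 -2.536  0.066] max [ 1.842 -2.449  0.12 ]
side yellow [551. 112.] 77 mean [ 0.3096 -0.8494  0.1066] min [ 0.294 -0.861  0.084] max [ 0.331 -0.839  0.12 ]
side yellow [545. 122.] 44 mean [ 0.3177 -0.8468  0.0766] min [ 0.301 -0.853  0.067] max [ 0.332 -0.841  0.089]
```

View pics/cA.png

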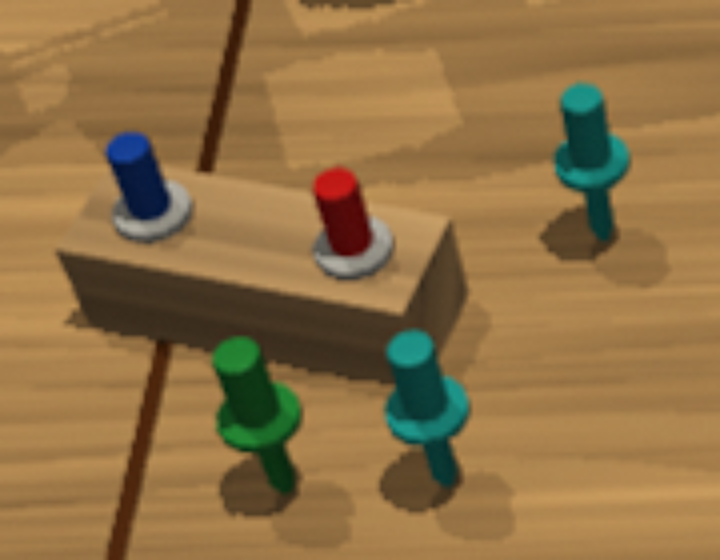

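View pics/cB.png

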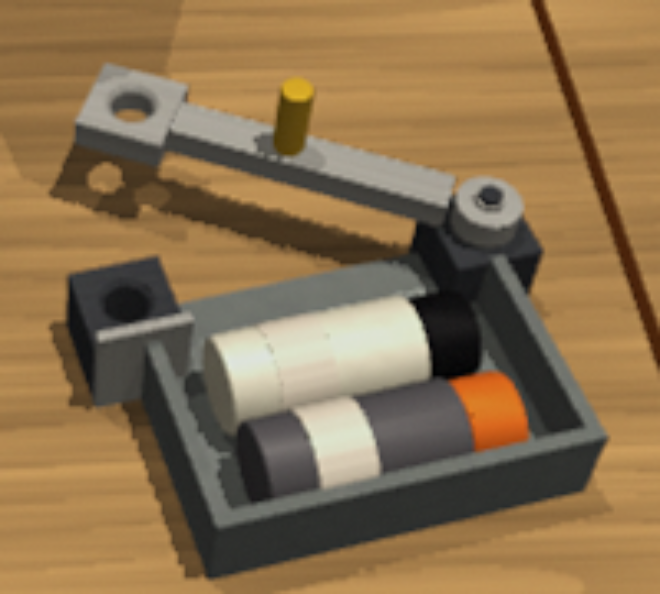

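The crop confirms the red handle in the plywood stand; the green and teal pins stand free. Next I measure the centres using planes of known height.

```bash
python3 - <<'E'
from h import *
W=np.load("sceneW.npy");z=np.load("scene0.npz");p=z['p'];hsv=cv2.cvtColor(p,cv2.COLOR_RGB2HSV)
c=calibration("scene")
def ray(u,v,h,n="scene"):
    c=calibration(n);r=np.array([(u-c['cx'])/c['fx'],-(v-c['cy'])/c['fy'],-1])@np.array(c['orientation']).T
    return c['position']+r*(h-c['position'][2])/r[2]
def rep(nm,m):
    q=W[m];print(nm,len(q),"mean",q.mean(0).round(4),"mid",((q.min(0)+q.max(0))/2).round(4),"ext",(np.ptp(q,axis=0)).round(4))
X,Y,Z=W[...,0],W[...,1],W[...,2]
def near(x,y,r):return np.hypot(X-x,Y-y)<r
rep("redtop",near(.508,-.229,.03)&(Z>.0985)&(Z<.11))
rep("bluetop",near(.482,-.325,.03)&(Z>.0985)&(Z<.11))
rep("teal near",near(.605,-.187,.04)&(Z>.08)&(Z<.12))
rep("green near",near(.605,-.258,.04)&(Z>.08)&(Z<.12))
rep("teal2",near(.46,-.124,.04)&(Z>.08)&(Z<.12))
rep("posttop",near(.517,.167,.03)&(Z>.107)&(Z<.115))
# eye plate top
for nm,u0,v0,r,zr in [("eyeplate",360,210,20,(.061,.069)),("knuckle",357,272,22,(.041,.0475)),("stop",357,283,25,(.05,.07)),("hinge",468,241,16,(.06,.09))]:
    vv,uu=np.mgrid[0:480,0:640]
    m=(np.hypot(uu-u0,vv-v0)<r)&(Z>zr[0])&(Z<zr[1])
    rep(nm,m)
    q=W[m][:,:2].astype(np.float32);print(cv2.minAreaRect(q))
for u,v,h,nm in[(360.3,211.6,.065,"eye px"),(358.3,271,.045,"knuckle hole px"),(469,239.6,.075,"hinge")]: print(nm,ray(u,v,h).round(4))
m=near(.5,-.275,.13)&(Z>.05)&(Z<.058);rep("stand",m);print(cv2.minAreaRect(W[m][:,:2].astype(np.float32)))
E
python3 - <<'E'
import cv2
p=cv2.imread("pics/side0.png")
cv2.imwrite("pics/cC.png",cv2.resize(p[230:420,120:380],None,fx=3,fy=3))
p=cv2.imread("pics/scene0.png")
cv2.imwrite("pics/cD.png",cv2.resize(p[195:310,330:430],None,fx=5,fy=5,interpolation=cv2.INTER_CUBIC))
E
```

```text
redtop 69 mean [ 0.5103 -0.2295  0.1003] mid [ 0.5093 -0.2295  0.1007] ext [0.0179 0.0173 0.0042]
bluetop 65 mean [ 0.4832 -0.3258  0.1005] mid [ 0.4823 -0.3259  0.1006] ext [0.0187 0.0182 0.0041]
teal near 151 mean [ 0.6034 -0.187   0.0919] mid [ 0.601  -0.1875  0.0896] ext [0.0214 0.0194 0.0183]
green near 158 mean [ 0.6037 -0.2585  0.0915] mid [ 0.6011 -0.2595  0.0891] ext [0.0204 0.0207 0.0178]
teal2 126 mean [ 0.4588 -0.1242  0.0911] mid [ 0.4558 -0.1248  0.0895] ext [0.0239 0.0193 0.0188]
posttop 62 mean [0.5172 0.1668 0.1096] mid [0.517  0.1665 0.1098] ext [0.0205 0.0153 0.005 ]
eyeplate 528 mean [0.482  0.0882 0.0644] mid [0.4798 0.0866 0.065 ] ext [0.0653 0.0674 0.0076]
((0.48161575198173523, 0.09037816524505615), (0.06180839613080025, 0.053739022463560104), 66.91895294189453)
knuckle 482 mean [0.6014 0.0711 0.0446] mid [0.6098 0.0725 0.0443] ext [0.0738 0.0586 0.0065]
((0.6117920279502869, 0.0734739899635315), (0.07150676101446152, 0.05127045139670372), 10.674213409423828)
stop 248 mean [0.6378 0.0797 0.0559] mid [0.6481 0.0782 0.0564] ext [0.0502 0.0497 0.0128]
((0.6505089998245239, 0.08135368674993515), (0.04763573408126831, 0.05035511404275894), 9.569506645202637)
hinge 323 mean [0.5617 0.2639 0.0655] mid [0.56   0.2629 0.0667] ext [0.0384 0.0445 0.0131]
((0.5600188970565796, 0.2631949186325073), (0.04360029473900795, 0.03626316040754318), 80.34750366210938)
eye px [0.4823 0.0854 0.065 ]
knuckle hole px [0.6042 0.0721 0.045 ]
hinge [0.5677 0.2655 0.075 ]
stand 1998 mean [ 0.5125 -0.2723  0.0544] mid [ 0.5346 -0.273   0.054 ] ext [0.1698 0.1895 0.008 ]
((0.5398951172828674, -0.2726867198944092), (0.20674660801887512, 0.1461985856294632), 74.025634765625)
```

View pics/cD.png

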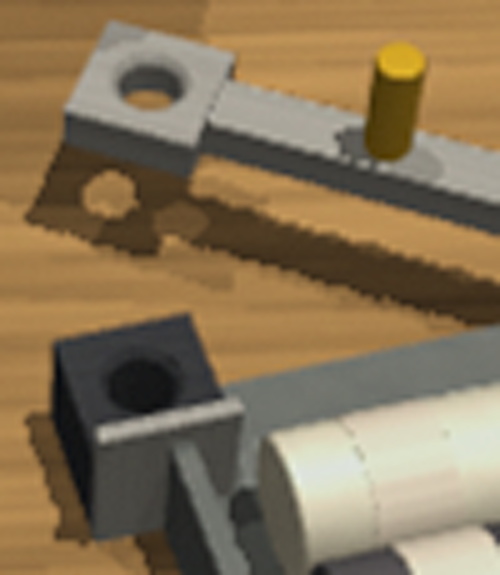

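```bash
cat >> h.py <<'E'
def ray(u,v,h,n="scene",c=None):
    c=c or calibration(n);r=np.array([(u-c['cx'])/c['fx'],-(v-c['cy'])/c['fy'],-1])@np.array(c['orientation']).T
    return c['position']+r*(h-c['position'][2])/r[2]
def cmd(dw):  # world shift -> tool units
    s=observe();return (np.array(s['tool_rot']).T@np.array(dw)/.05).round(2)
E
python3 - <<'E'
from h import *
from scipy.optimize import least_squares
E=ray(360.4,212.4,.065)[:2];P=ray(410.2,207.4,.110)[:2];K=ray(358.4,271.6,.045)[:2]
W=np.load("sceneW.npy")
Hm=np.array([.564,.264])
print("red top ray",ray(184,214,.101),"E",E,"P",P,"K",K)
def f(a):
    h=a[:2];y,g=a[2:]
    rx=np.array([np.cos(y),np.sin(y)]);ry=np.array([-np.sin(y),np.cos(y)])
    d=-np.sin(g)*rx-np.cos(g)*ry
    return np.r_[h+.2*d-E,h+.11*d-P,h-.2*ry-K,.3*(h-Hm)]
r=least_squares(f,[*Hm,.2,.6]);h=r.x[:2];y,g=r.x[2:];print("H",h,"yaw",np.degrees(y),"gate",g,"res mm",(r.fun*1e3).round(1))
rx=np.array([np.cos(y),np.sin(y)]);ry=np.array([-np.sin(y),np.cos(y)])
for gg in(g,.3,0):print(gg,"post",h+.11*(-np.sin(gg)*rx-np.cos(gg)*ry))
print("K",h-.2*ry,"rx",rx)
E
```

```text
red top ray [ 0.5072367 -0.2289977  0.101    ] E [0.48435485 0.08541459] P [0.51929556 0.16679593] K [0.60549061 0.07216539]
H [0.56399238 0.26788567] yaw 11.971035791826765 gate 0.6215734649985416 res mm [-0.6 -0.7  0.6  0.3 -0.   0.1 -0.   1.2]
0.6215734649985416 post [0.51987923 0.16711847]
0.3 post [0.55398896 0.15834148]
0 post [0.58680827 0.16027789]
K [0.60547582 0.07223516] rx [0.97825258 0.20741719]
```

Request:
{"op": "step_arm", "data": {"motion": [{"twist":[0,0,0.85],"delta_pos":[0,0,0],"jaw":0},{"twist":[0,0,0.85],"delta_pos":[0,0,0],"jaw":0},{"twist":[0,0,0.85],"delta_pos":[0,0,0],"jaw":0},{"twist":[0,0,0],"delta_pos":[-0.6,-0.9,0],"jaw":0},{"twist":[0,0,0],"delta_pos":[-0.9,-0.8,0],"jaw":0},{"twist":[0,0,0],"delta_pos":[-0.95,-0.6,0],"jaw":0},{"twist":[0,0,0],"delta_pos":[-0.95,-0.6,0],"jaw":0},{"twist":[0,0,0],"delta_pos":[-0.95,-0.6,0],"jaw":0},{"twist":[0,0,0],"delta_pos":[-0.95,-0.5,0],"jaw":0},{"twist":[0,0,0],"delta_pos":[-0.95,-0.5,0],"jaw":0},{"twist":[0,0,0],"delta_pos":[-0.95,-0.5,0],"jaw":0},{"twist":[0,0,0],"delta_pos":[-0.95,-0.4,0],"jaw":0}]}}

```text
clock: 1.6
ee_pos: [0.4284, -0.0048, 0.2241]
tool_rot: [[0.183, -0.983, -0.003], [-0.983, -0.183, 0.007], [-0.008, 0.002, -1.0]]
wrist_force: [1.1, 0.4, 0.1]
opening: 0.005
```

```bash
python3 - <<'E'
from h import *
s=observe();print(s['clock'],s['ee_pos'],s['tool_rot'].round(3),s['wrist_force'])
print(cmd(np.array([.470,.155,.2])-s['ee_pos']))
E
```

```text
1.6 [ 0.42838045 -0.00476454  0.22414962] [[ 0.183 -0.983 -0.003]
 [-0.983 -0.183  0.007]
 [-0.008  0.002 -1.   ]] [1.11408534 0.39464455 0.07353322]
[-2.98 -1.4   0.5 ]
```

Request:
{"op": "step_arm", "data": {"motion": [{"twist":[0,0,0],"delta_pos":[-0.8,-0.4,0.2],"jaw":0},{"twist":[0,0,0],"delta_pos":[-0.8,-0.4,0.2],"jaw":0},{"twist":[0,0,0],"delta_pos":[-0.8,-0.4,0.1],"jaw":0},{"twist":[0,0,0],"delta_pos":[-0.6,-0.2,0],"jaw":0},{"twist":[0,0,0],"delta_pos":[0,0,0],"jaw":0},{"twist":[0,0,0],"delta_pos":[0,0,0],"jaw":0}]}}

```text
clock: 2.35
ee_pos: [0.469, 0.1641, 0.1975]
tool_rot: [[0.189, -0.982, -0.006], [-0.982, -0.189, 0.006], [-0.007, 0.005, -1.0]]
wrist_force: [-0.7, 0.5, -0.2]
opening: 0.006
```

```bash
python3 - <<'E'
from h import *
s=observe();print(s['clock'],s['ee_pos'],s['wrist_force'])
print(cmd(np.array([.470,.155,.078])-s['ee_pos']))
p,d=read_camera("scene");cv2.imwrite("pics/s1.png",p[:,:,::-1])
E
```

```text
2.35 [0.4689754  0.16406986 0.19754798] [-0.74631626  0.53200162 -0.17490605]
[0.2  0.   2.39]
```

View pics/s1.png

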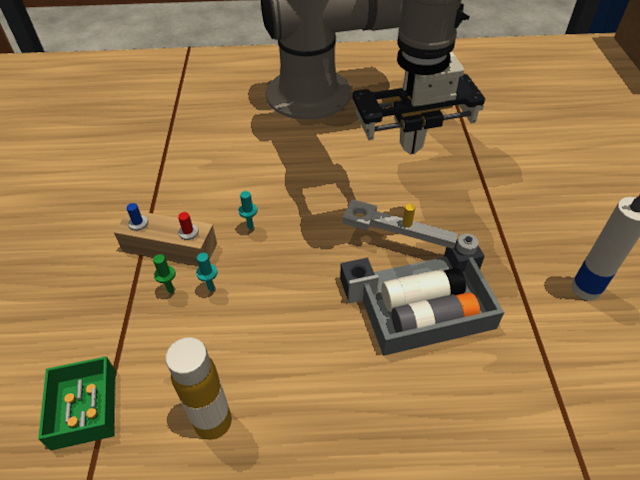

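The shut fingertips are at (412,140), in front of the post at (409,214) with a clear way down.

Request:
{"op": "step_arm", "data": {"motion": [{"twist":[0,0,0],"delta_pos":[0.1,0,0.8],"jaw":0},{"twist":[0,0,0],"delta_pos":[0.1,0,0.8],"jaw":0},{"twist":[0,0,0],"delta_pos":[0,0,0.6],"jaw":0},{"twist":[0,0,0],"delta_pos":[0,0,0.2],"jaw":0},{"twist":[0,0,0],"delta_pos":[0,-0.3,0],"jaw":0},{"twist":[0,0,0],"delta_pos":[0,-0.3,0],"jaw":0}]}}

```text
clock: 3.15
ee_pos: [0.5006, 0.1539, 0.077]
tool_rot: [[0.181, -0.983, -0.005], [-0.983, -0.181, 0.005], [-0.006, 0.004, -1.0]]
wrist_force: [-2.7, -3.5, 0.6]
opening: 0.006
```

Request:
{"op": "step_arm", "data": {"motion": [{"twist":[0,0,0],"delta_pos":[0,-0.25,0],"jaw":0},{"twist":[0,0,0],"delta_pos":[0,-0.25,0],"jaw":0},{"twist":[0,0,0],"delta_pos":[0,-0.2,0],"jaw":0},{"twist":[0,0,0],"delta_pos":[0,-0.2,0],"jaw":0}]}}

```text
clock: 3.65
ee_pos: [0.544, 0.1576, 0.0782]
tool_rot: [[0.178, -0.984, -0.011], [-0.984, -0.178, 0.001], [-0.003, 0.011, -1.0]]
wrist_force: [-2.9, -2.9, -0.8]
opening: 0.004
```

Request:
{"op": "step_arm", "data": {"motion": [{"twist":[0,0,0],"delta_pos":[0,-0.2,0],"jaw":0},{"twist":[0,0,0],"delta_pos":[0,-0.15,0],"jaw":0},{"twist":[0,0,0],"delta_pos":[0,-0.1,0],"jaw":0},{"twist":[0,0,0],"delta_pos":[0,-0.1,0],"jaw":0}]}}

```text
clock: 4.15
ee_pos: [0.5628, 0.1607, 0.0785]
tool_rot: [[0.179, -0.983, -0.035], [-0.984, -0.179, -0.005], [-0.002, 0.035, -0.999]]
wrist_force: [-24.6, -7.3, 17.9]
opening: 0.004
```

```bash
python3 - <<'E'
from h import *
s=observe();print(s['clock'],s['ee_pos'],s['wrist_force'])
p,d=read_camera("scene");cv2.imwrite("pics/s2.png",cv2.resize(p[150:350,300:520,::-1],None,fx=3,fy=3))
E
```

```text
4.15 [0.56278473 0.1606962  0.07849679] [-24.58439545  -7.26765744  17.91156158]
```

View pics/s2.png

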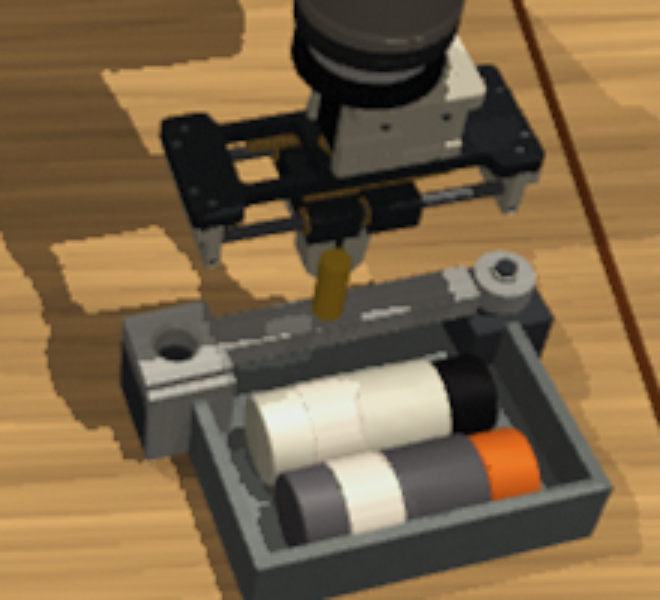

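The bar sits against the stop plate, with its eye over the block at crop (178,342). I'll back off and go up.

Request:
{"op": "step_arm", "data": {"motion": [{"twist":[0,0,0],"delta_pos":[0,0.02,0],"jaw":0},{"twist":[0,0,0],"delta_pos":[0,0.3,0],"jaw":0},{"twist":[0,0,0],"delta_pos":[0,0.4,0],"jaw":0},{"twist":[0,0,0],"delta_pos":[0,0.1,-0.7],"jaw":0},{"twist":[0,0,0],"delta_pos":[0,0,-0.8],"jaw":0.5},{"twist":[0,0,0],"delta_pos":[0,0,-0.8],"jaw":0.5},{"twist":[0,0,0],"delta_pos":[0.5,0,-0.1],"jaw":0.5},{"twist":[0,0,0],"delta_pos":[0.9,0,0],"jaw":0.5}]}}

```text
clock: 5.2
ee_pos: [0.5446, 0.0899, 0.2073]
tool_rot: [[0.185, -0.982, -0.018], [-0.983, -0.186, 0.002], [-0.005, 0.018, -1.0]]
wrist_force: [1.0, -0.0, -0.8]
opening: 0.39
```

```bash
python3 - <<'E'
from h import *
s=observe();print(s['clock'],s['ee_pos'],s['tool_rot'].round(3),s['wrist_force'])
p,d=read_camera("scene");np.savez("scene3.npz",p=p,d=d);cv2.imwrite("pics/s3.png",cv2.resize(p[195:310,330:430,::-1],None,fx=5,fy=5,interpolation=cv2.INTER_CUBIC))
print(cmd(np.array([.508,-.229,.2])-s['ee_pos']))
E
```

```text
5.2 [0.54455718 0.08993641 0.20730999] [[ 0.185 -0.982 -0.018]
 [-0.983 -0.186  0.002]
 [-0.005  0.018 -1.   ]] [ 0.98018174 -0.03947901 -0.83585655]
[6.14 1.88 0.17]
```

View pics/s3.png

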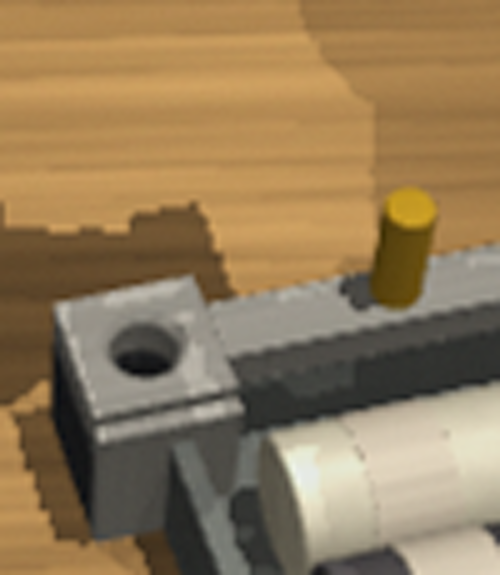

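Still shut, eye at (359,265) and post top at (412,237). Now to above the red pin.

Request:
{"op": "step_arm", "data": {"motion": [{"twist":[0.17,0.05,0],"delta_pos":[0.9,0.27,0],"jaw":0.5},{"twist":[0,0,0],"delta_pos":[0.9,0.27,0],"jaw":0.5},{"twist":[0,0,0],"delta_pos":[0.9,0.27,0],"jaw":0.5},{"twist":[0,0,0],"delta_pos":[0.9,0.27,0],"jaw":0.5},{"twist":[0,0,0],"delta_pos":[0.9,0.27,0],"jaw":0.5},{"twist":[0,0,0],"delta_pos":[0.8,0.27,0.1],"jaw":0.5},{"twist":[0,0,0],"delta_pos":[0.4,0.15,0.1],"jaw":0.5},{"twist":[0,0,0],"delta_pos":[0,0,0],"jaw":0.5},{"twist":[0,0,0],"delta_pos":[0,0,0],"jaw":0.5}]}}

```text
clock: 6.38
ee_pos: [0.5197, -0.2214, 0.2021]
tool_rot: [[0.182, -0.983, 0.025], [-0.983, -0.182, -0.006], [0.01, -0.023, -1.0]]
wrist_force: [-0.7, 0.0, 0.4]
opening: 0.499
```

```bash
python3 - <<'E'
from h import *
E=ray(359.2,265.0,.065);P=ray(412,236.8,.110);print("E",E,"P",P)
s=observe();print(s['clock'],s['ee_pos'],s['tool_rot'].round(3),s['opening'])
c=calibration("wrist");p,d=read_camera("wrist");cv2.imwrite("pics/w1.png",p[:,:,::-1])
W=deproj("wrist",p,d,c)
hsv=cv2.cvtColor(p,cv2.COLOR_RGB2HSV);m=(cv2.inRange(hsv,(0,150,50),(8,255,255))>0)&(W[...,2]>.095)&(W[...,2]<.108)
q=W[m];print(len(q),q.mean(0),(q.min(0)+q.max(0))/2,np.ptp(q,axis=0))
print(cmd(np.array([.508,-.229,.2])-s['ee_pos']))
E
```

```text
E [0.60673964 0.07251574 0.065     ] P [0.58674531 0.15967869 0.11      ]
6.375 [ 0.51970981 -0.22135294  0.20208449] [[ 0.182 -0.983  0.025]
 [-0.983 -0.182 -0.006]
 [ 0.01  -0.023 -1.   ]] 0.49936114536692655
487 [ 0.50975211 -0.22814819  0.10098181] [ 0.50908757 -0.22840083  0.09918768] [0.01908564 0.01920293 0.00806063]
[0.11 0.26 0.04]
```

View pics/w1.png

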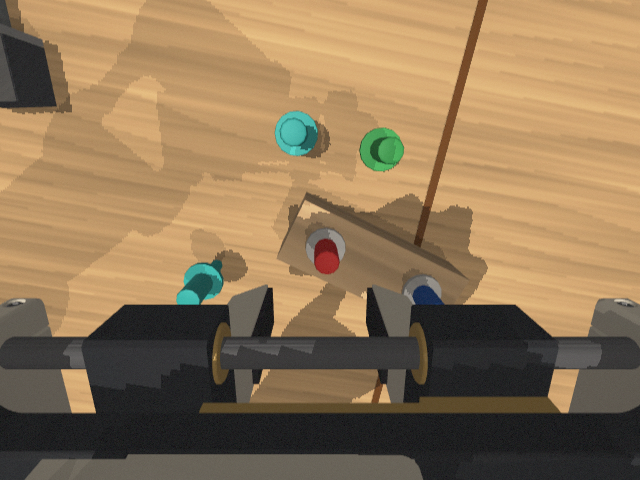

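Request:
{"op": "step_arm", "data": {"motion": [{"twist":[-0.22,-0.1,0],"delta_pos":[0.1,0.24,0.2],"jaw":0.5},{"twist":[0,0,0],"delta_pos":[0,0,0.5],"jaw":0.5},{"twist":[0,0,0],"delta_pos":[0,0,0.4],"jaw":0.5},{"twist":[0,0,0],"delta_pos":[0,0,0],"jaw":0.5},{"twist":[0,0,0],"delta_pos":[0,0,0],"jaw":0.5}]}}

```text
clock: 7.05
ee_pos: [0.5083, -0.2263, 0.1452]
tool_rot: [[0.187, -0.982, -0.003], [-0.982, -0.187, 0.001], [-0.002, 0.003, -1.0]]
wrist_force: [-0.6, 0.6, 0.7]
opening: 0.501
```

```bash
python3 - <<'E'
from h import *
s=observe();print(s['clock'],s['ee_pos'],s['tool_rot'].round(3),s['opening'])
c=calibration("wrist");p,d=read_camera("wrist");cv2.imwrite("pics/w2.png",p[:,:,::-1])
W=deproj("wrist",p,d,c)
hsv=cv2.cvtColor(p,cv2.COLOR_RGB2HSV);m=(cv2.inRange(hsv,(0,150,50),(8,255,255))>0)&(W[...,2]>.095)&(W[...,2]<.108)
q=W[m];print(len(q),q.mean(0),(q.min(0)+q.max(0))/2,np.ptp(q,axis=0))
print(cmd(np.array([.509,-.2285,.066])-s['ee_pos']))
E
```

```text
7.05 [ 0.5082696  -0.22634157  0.145186  ] [[ 0.187 -0.982 -0.003]
 [-0.982 -0.187  0.001]
 [-0.002  0.003 -1.   ]] 0.500940654267794
778 [ 0.50978907 -0.2282595   0.10094062] [ 0.50896996 -0.22845799  0.09953413] [0.01933926 0.0191732  0.00833213]
[ 0.05 -0.01  1.58]
```

View pics/w2.png

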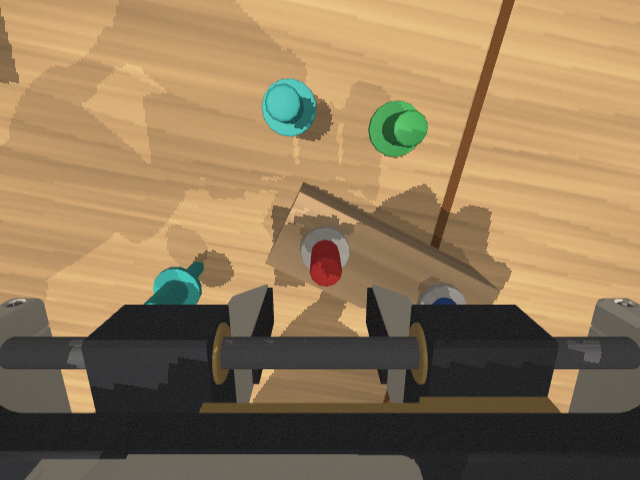

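The red handle at (325,263) lies midway between the fingers, with its neighbours clear. I'll go down and grip.

Request:
{"op": "step_arm", "data": {"motion": [{"twist":[0,0,0],"delta_pos":[0.04,-0.02,0.6],"jaw":0.5},{"twist":[0,0,0],"delta_pos":[0,0,0.5],"jaw":0.5},{"twist":[0,0,0],"delta_pos":[0,0,0.4],"jaw":0.5},{"twist":[0,0,0],"delta_pos":[0,0,0.1],"jaw":0.5},{"twist":[0,0,0],"delta_pos":[0,0,0],"jaw":0.5}]}}

```text
clock: 7.72
ee_pos: [0.5124, -0.2297, 0.0682]
tool_rot: [[0.188, -0.982, 0.004], [-0.982, -0.188, -0.004], [0.005, -0.003, -1.0]]
wrist_force: [-0.4, -0.1, -0.3]
opening: 0.498
```

Request:
{"op": "step_arm", "data": {"motion": [{"twist":[0,0,0],"delta_pos":[0,0,0],"jaw":0},{"twist":[0,0,0],"delta_pos":[0,0,0],"jaw":0},{"twist":[0,0,0],"delta_pos":[0,0,0],"jaw":0},{"twist":[0,0,0],"delta_pos":[0,0,0],"jaw":0},{"twist":[0,0,0],"delta_pos":[0,0,0],"jaw":0}]}}

```text
clock: 8.35
ee_pos: [0.5135, -0.2303, 0.0707]
tool_rot: [[0.188, -0.982, 0.008], [-0.982, -0.188, -0.006], [0.008, -0.006, -1.0]]
wrist_force: [-0.2, -0.3, -1.5]
opening: 0.21
```

Request:
{"op": "step_arm", "data": {"motion": [{"twist":[0,0,0],"delta_pos":[0,0,-0.3],"jaw":0},{"twist":[0,0,0],"delta_pos":[0,0,-0.5],"jaw":0},{"twist":[0,0,0],"delta_pos":[0,0,-0.7],"jaw":0},{"twist":[0,0,0],"delta_pos":[0,0,-0.7],"jaw":0},{"twist":[0,0,0],"delta_pos":[0,0,-0.5],"jaw":0},{"twist":[0,0,0],"delta_pos":[0,0,0],"jaw":0}]}}

```text
clock: 9.1
ee_pos: [0.5125, -0.2295, 0.2141]
tool_rot: [[0.188, -0.982, 0.01], [-0.982, -0.188, -0.007], [0.009, -0.008, -1.0]]
wrist_force: [-0.5, -0.7, -1.1]
opening: 0.211
```

```bash
python3 - <<'E'
from h import *
s=observe();print(s['clock'],s['ee_pos'],s['tool_rot'].round(3),s['opening'],s['wrist_force'])
p,d=read_camera("scene");cv2.imwrite("pics/s4.png",cv2.resize(p[100:300,80:340,::-1],None,fx=3,fy=3))
p,d=read_camera("wrist");cv2.imwrite("pics/w3.png",p[:,:,::-1])
print(cmd(np.array([.600,.073,.2])-s['ee_pos']))
E
```

```text
9.1 [ 0.51245391 -0.22947777  0.21412623] [[ 0.188 -0.982  0.01 ]
 [-0.982 -0.188 -0.007]
 [ 0.009 -0.008 -1.   ]] 0.21091394123059462 [-0.47568483 -0.65869694 -1.12197136]
[-5.61 -2.86  0.26]
```

View pics/s4.png

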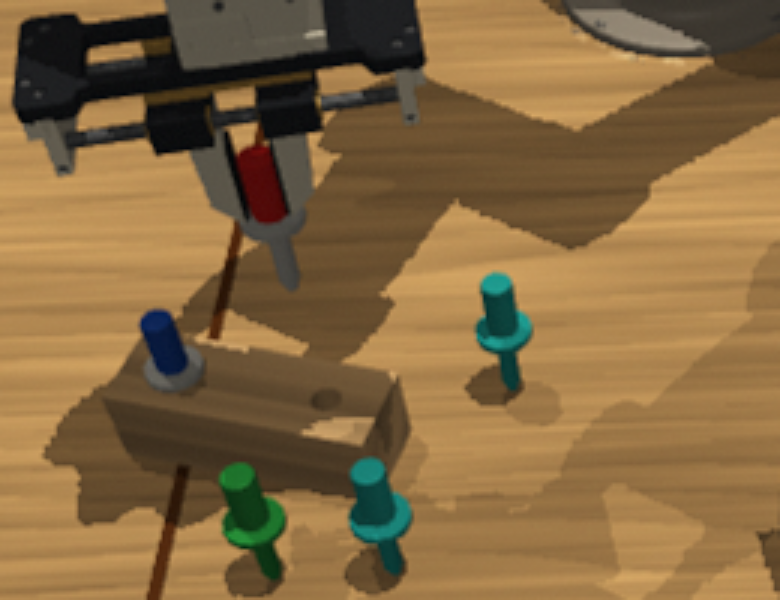

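View pics/w3.png

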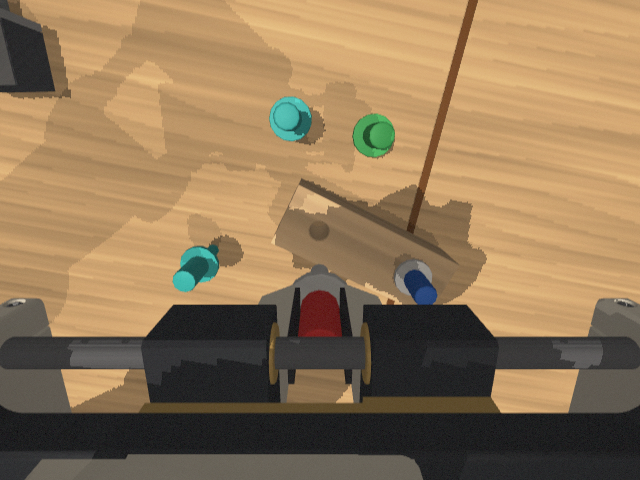

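The pin is gripped upright, shank at crop (288,270), and its hole in the stand at (325,398) is empty. I'll carry it over the eye.

Request:
{"op": "step_arm", "data": {"motion": [{"twist":[-0.08,-0.08,0],"delta_pos":[-0.5,-0.25,0],"jaw":0},{"twist":[0,0,0],"delta_pos":[-0.8,-0.4,0],"jaw":0},{"twist":[0,0,0],"delta_pos":[-0.9,-0.45,0],"jaw":0},{"twist":[0,0,0],"delta_pos":[-0.9,-0.45,0],"jaw":0},{"twist":[0,0,0],"delta_pos":[-0.9,-0.45,0],"jaw":0},{"twist":[0,0,0],"delta_pos":[-0.7,-0.4,0],"jaw":0},{"twist":[0,0,0],"delta_pos":[-0.5,-0.3,0],"jaw":0},{"twist":[0,0,0],"delta_pos":[-0.3,-0.1,0],"jaw":0},{"twist":[0,0,0],"delta_pos":[0,0,0],"jaw":0},{"twist":[0,0,0],"delta_pos":[0,0,0],"jaw":0}]}}

```text
clock: 10.45
ee_pos: [0.5928, 0.0756, 0.1956]
tool_rot: [[0.184, -0.982, -0.032], [-0.983, -0.185, 0.006], [-0.012, 0.03, -0.999]]
wrist_force: [-0.0, 0.6, -1.2]
opening: 0.211
```

```bash
python3 - <<'E'
from h import *
s=observe();print(s['clock'],s['ee_pos'],s['tool_rot'].round(3),s['opening'],s['wrist_force'])
p,d=read_camera("scene");cv2.imwrite("pics/s5.png",cv2.resize(p[100:300,270:490,::-1],None,fx=3,fy=3,interpolation=cv2.INTER_CUBIC));np.savez("scene5.npz",p=p,d=d)
p,d=read_camera("side");cv2.imwrite("pics/d5.png",cv2.resize(p[100:340,170:430,::-1],None,fx=2.5,fy=2.5,interpolation=cv2.INTER_CUBIC))
print(cmd(np.array([.610,.0725,.2])-s['ee_pos']))
E
```

```text
10.45 [0.59275661 0.07563426 0.19557412] [[ 0.184 -0.982 -0.032]
 [-0.983 -0.185  0.006]
 [-0.012  0.03  -0.999]] 0.21099435936805666 [-0.02463932  0.57211352 -1.18305705]
[ 0.12 -0.32 -0.1 ]
```

View pics/s5.png

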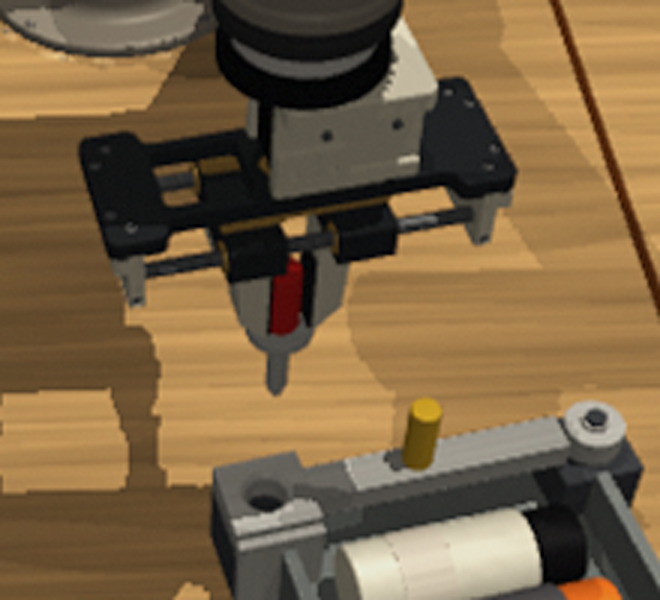

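View pics/d5.png

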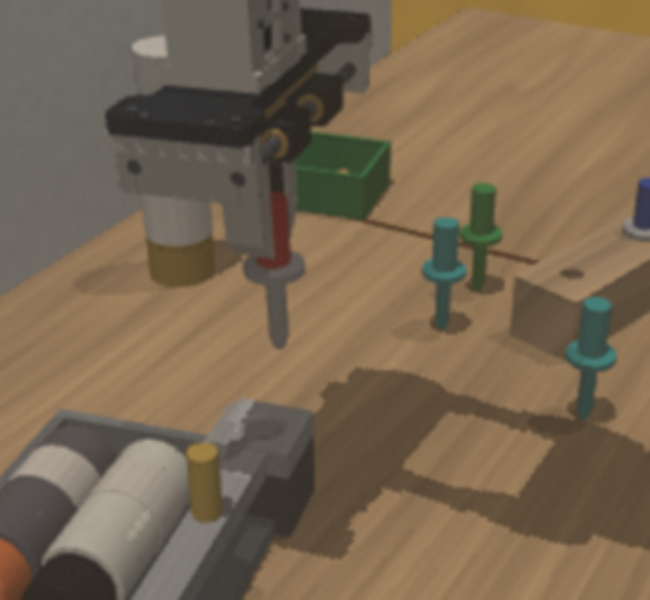

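Request:
{"op": "step_arm", "data": {"motion": [{"twist":[0.29,0.11,0],"delta_pos":[0.08,-0.3,0.2],"jaw":0},{"twist":[0,0,0],"delta_pos":[0,0,0.3],"jaw":0},{"twist":[0,0,0],"delta_pos":[0,0,0.3],"jaw":0},{"twist":[0,0,0],"delta_pos":[0,0,0.1],"jaw":0},{"twist":[0,0,0],"delta_pos":[0,0,0],"jaw":0}]}}

```text
clock: 11.18
ee_pos: [0.6072, 0.0714, 0.1483]
tool_rot: [[0.18, -0.984, -0.001], [-0.984, -0.18, 0.0], [-0.0, 0.001, -1.0]]
wrist_force: [0.6, -0.1, -0.0]
opening: 0.209
```

```bash
python3 - <<'E'
from h import *
s=observe();print(s['clock'],s['ee_pos'],s['tool_rot'].round(3),s['opening'],s['wrist_force'])
p,d=read_camera("scene");cv2.imwrite("pics/s6.png",cv2.resize(p[190:310,310:430,::-1],None,fx=5,fy=5,interpolation=cv2.INTER_CUBIC));np.savez("scene6.npz",p=p,d=d)
W=deproj("scene",p,d);S=np.linalg.norm(W[...,:2]-s['ee_pos'][:2],axis=-1)<.03
# shank visible points
for a,b in((.082,.088),(.088,.094),(.094,.1),(.1,.106)):
    q=W[S&(W[...,2]>a)&(W[...,2]<b)&(W[...,0]>.58)];print(a,len(q),q.mean(0).round(4) if len(q) else "", q[:,1].min().round(4) if len(q) else"",q[:,1].max().round(4) if len(q) else"")
print(cmd(np.array([.6095,.073,.146])-s['ee_pos']))
E
```

```text
11.175 [0.60718953 0.07136469 0.14831755] [[ 0.18  -0.984 -0.001]
 [-0.984 -0.18   0.   ]
 [-0.     0.001 -1.   ]] 0.20880603652482405 [ 0.6469567  -0.14588123 -0.04945902]
0.082 4 [0.6045 0.0706 0.0852] 0.0681 0.0731
0.088 8 [0.6059 0.0712 0.0915] 0.0661 0.0762
0.094 18 [0.6065 0.0708 0.097 ] 0.0658 0.0759
0.1 17 [0.6062 0.0704 0.1029] 0.0656 0.0757
[-0.02 -0.05  0.05]
```

View pics/s6.png

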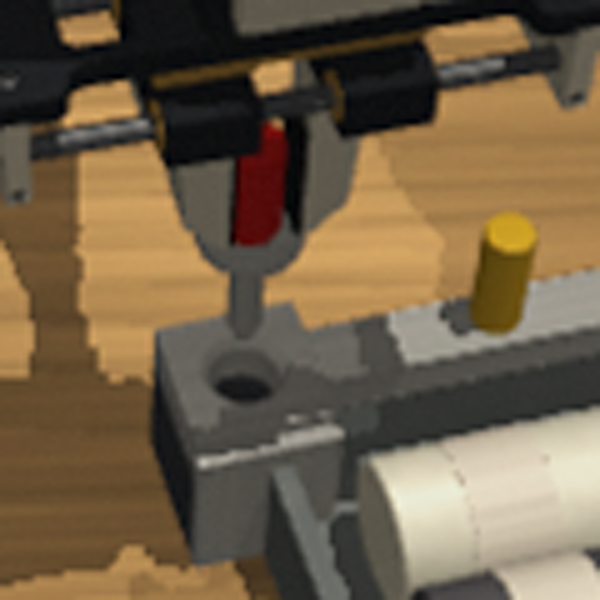

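The shank foot at crop (245,335) is just in front of the eye at (240,378). It needs about 3 mm in +x, then down.

Request:
{"op": "step_arm", "data": {"motion": [{"twist":[0,0,0],"delta_pos":[-0.02,-0.07,0],"jaw":0},{"twist":[0,0,0],"delta_pos":[0,0,0.15],"jaw":0},{"twist":[0,0,0],"delta_pos":[0,0,0.15],"jaw":0},{"twist":[0,0,0],"delta_pos":[0,0,0.15],"jaw":0}]}}

```text
clock: 11.72
ee_pos: [0.6117, 0.0734, 0.1263]
tool_rot: [[0.181, -0.984, 0.003], [-0.984, -0.181, 0.0], [0.001, -0.003, -1.0]]
wrist_force: [-0.0, -0.5, -1.2]
opening: 0.21
```

```bash
python3 - <<'E'
from h import *
s=observe();print(s['clock'],s['ee_pos'],s['tool_rot'].round(3),s['opening'],s['wrist_force'])
p,d=read_camera("scene");cv2.imwrite("pics/s7.png",cv2.resize(p[190:310,310:430,::-1],None,fx=5,fy=5,interpolation=cv2.INTER_CUBIC))
print(cmd(np.array([.6095,.073,.085])-s['ee_pos']))
E
```

```text
11.725 [0.6117189  0.0733599  0.12628321] [[ 0.181 -0.984  0.003]
 [-0.984 -0.181  0.   ]
 [ 0.001 -0.003 -1.   ]] 0.21027725966054683 [-0.01840747 -0.47388798 -1.16993286]
[-0.    0.05  0.83]
```

View pics/s7.png

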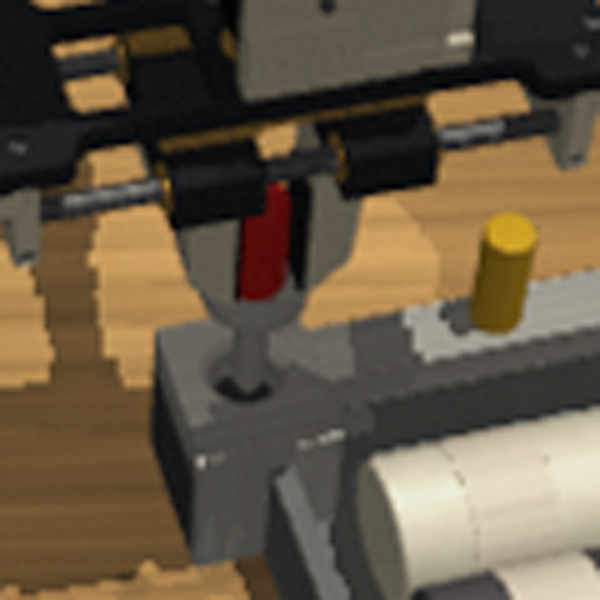

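The shank at crop (245,375) has entered the middle of the eye. I'll carry on down.

Request:
{"op": "step_arm", "data": {"motion": [{"twist":[0,0,0],"delta_pos":[0,0.03,0.2],"jaw":0},{"twist":[0,0,0],"delta_pos":[0,0.03,0.2],"jaw":0},{"twist":[0,0,0],"delta_pos":[0,0,0.2],"jaw":0},{"twist":[0,0,0],"delta_pos":[0,0,0.12],"jaw":0}]}}

```text
clock: 12.28
ee_pos: [0.6076, 0.0727, 0.0862]
tool_rot: [[0.18, -0.984, 0.0], [-0.984, -0.18, 0.0], [-0.0, -0.0, -1.0]]
wrist_force: [0.5, -0.8, -1.4]
opening: 0.208
```

Request:
{"op": "step_arm", "data": {"motion": [{"twist":[0,0,0],"delta_pos":[0,0,0.08],"jaw":0}]}}

```text
clock: 12.4
ee_pos: [0.6076, 0.0727, 0.0817]
tool_rot: [[0.181, -0.984, -0.0], [-0.984, -0.181, 0.0], [-0.0, 0.0, -1.0]]
wrist_force: [-0.6, -0.2, -0.9]
opening: 0.209
```

Request:
{"op": "step_arm", "data": {"motion": [{"twist":[0,0,0],"delta_pos":[0,0,0.01],"jaw":0},{"twist":[0,0,0],"delta_pos":[0,0,0],"jaw":0.5},{"twist":[0,0,0],"delta_pos":[0,0,0],"jaw":0.5},{"twist":[0,0,0],"delta_pos":[0,0,0],"jaw":0.5}]}}

```text
clock: 12.9
ee_pos: [0.6085, 0.0727, 0.0822]
tool_rot: [[0.18, -0.984, 0.002], [-0.984, -0.181, 0.0], [0.0, -0.002, -1.0]]
wrist_force: [0.3, 0.1, 0.6]
opening: 0.477
```

Request:
{"op": "step_arm", "data": {"motion": [{"twist":[0,0,0],"delta_pos":[0,0,-0.3],"jaw":0.5},{"twist":[0,0,0],"delta_pos":[0,0,-0.6],"jaw":0.5},{"twist":[0,0,0],"delta_pos":[0,0,-0.8],"jaw":0.5},{"twist":[0,0,0],"delta_pos":[0,0,-0.8],"jaw":0.5},{"twist":[0,0,0],"delta_pos":[0,0.5,-0.3],"jaw":0.5},{"twist":[0,0,0],"delta_pos":[0,0.9,0],"jaw":0.5},{"twist":[0,0,0],"delta_pos":[0,0.5,0],"jaw":0.5},{"twist":[0,0,0],"delta_pos":[0,0,0],"jaw":0.5}]}}

```text
clock: 13.9
ee_pos: [0.5138, 0.0551, 0.2358]
tool_rot: [[0.181, -0.983, 0.014], [-0.984, -0.181, -0.0], [0.003, -0.014, -1.0]]
wrist_force: [-0.1, 0.0, 0.2]
opening: 0.501
```

```bash
python3 - <<'E'
from h import *
s=observe();print(s['clock'],s['ee_pos'],s['opening'],s['wrist_force'])
p,d=read_camera("scene");cv2.imwrite("pics/s8.png",cv2.resize(p[180:310,310:440,::-1],None,fx=4.5,fy=4.5,interpolation=cv2.INTER_CUBIC))
W=deproj("scene",p,d);q=W[(np.hypot(W[...,0]-.606,W[...,1]-.0725)<.025)&(W[...,2]>.106)&(W[...,2]<.12)];print("top",len(q),q.mean(0),q.max(0))
p,d=read_camera("side");cv2.imwrite("pics/d8.png",cv2.resize(p[200:380,180:380,::-1],None,fx=3,fy=3,interpolation=cv2.INTER_CUBIC))
E
```

```text
13.9 [0.51383623 0.05514559 0.23578748] 0.5011342752168705 [-0.12271199  0.04884782  0.19594057]
top 103 [0.60429478 0.07140499 0.11009727] [0.61268051 0.08056442 0.11405084]
```

View pics/s8.png

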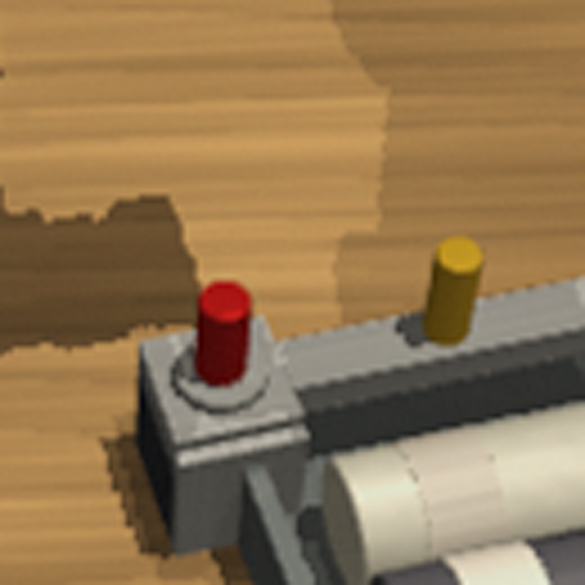

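View pics/d8.png

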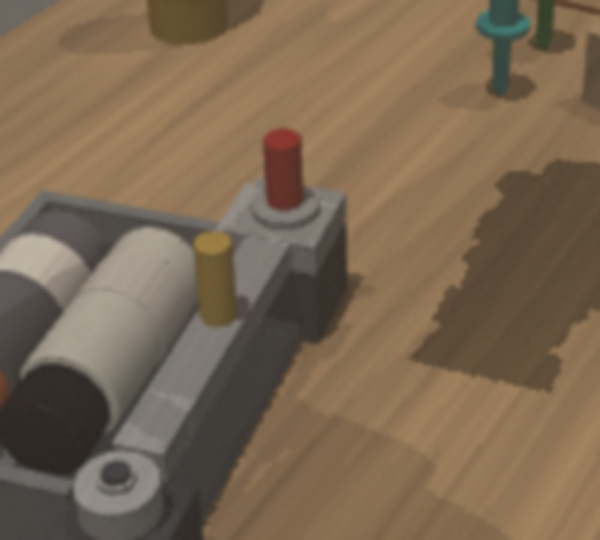

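The red handle stands upright at crop (222,335), with its collar flat on the eye plate. Its top measures about 0.110 m and the bar is shut, so I'm handing in.

```bash
python3 -c "
from plant import *
print(finish_job())"
```

```text
the job is handed in; nothing more can be done
None
```

I swung the bar shut by pushing its post with the closed fingers until it met the stop (25 N at the wrist, limit 120 N). I then took the red pin from the stand, lowered it through the eye and knuckle block, let go and backed the gripper clear. I handed the job in at about 14 s; `finish_job` gives no verdict, so the result is unconfirmed.

**Last checks:** Both camera views show the bar still shut and the pin upright with its collar flat on the bar. The handle centre measures about 2 mm from the hole's axis. Its top reads about 0.110 m over the bench, against a nominal 0.111 m. The wrist force is near zero and the gripper touches nothing. No check failed.

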